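# Clear the datum plate and hold the specimen carrier in its corner

## Robot

A 7-joint arm with a two-finger parallel gripper is mounted at the origin on the work surface. World frame = base frame: x ahead of the robot, y to its left, z up, the work surface at z = 0. Lengths are in mm, angles in rad, forces in N, time in s.
With the tool pointing down it reaches from about 400 to 875 mm from the base axis. Payload 19.3 kg.
Tool frame: the origin (TCP) lies at the very end of the fingers, on their centre line; the grasp point (between the pads) lies 19 mm behind it (grip_point_offset is the z of the grasp point in the tool frame, in mm); z points along the fingers, x is the direction in which the jaws open and shut, and the axes are right-handed (so a half turn about z gives the same grasp; the last joint's range is limited). The gripper opens to 85 mm and grips with 20 to 120 N. Pads are 22 mm wide; open, the fingers measure 114 mm over their backs; the gripper's body (76 mm by 85 mm) begins 54 mm behind the grasp point. The pads swing forward as they close: fully open they stand 13 mm farther back than shut.
Start: joints at [-1.37, 0.521, -0.036, 1.599, 0.021, 1.021, -0.113], TCP at [167.208, 602.209, 201.091] pointing down, gripper open.
Joint ranges: [-2.91, 2.91], [-0.3, 2.13], [-1.5, 1.42], [0.17, 2.43], [-1.26, 4.41], [0.16, 1.93], [-2.52, 2.52]. Speed limits (rad/s): [1.89, 1.89, 2.39, 2.39, 3.01, 3.01, 3.01].

## Interface

Orientations are given as a 3x3 rotation matrix whose columns are the frame's x, y, z axes.
In Python, from workcell import movep, movel, goto_joints, open_gripper, clamp, wait, inverse_kinematics, read_state, camera, PlanningError, finish_job, grip_point_offset gives the robot as it stands. Calls block until the motion is done:
- movep(position, orientation): joint-space move of the TCP to a pose.
- movel(position, frame=None, max_speed=150, guard=None): straight line of the TCP; frame=None keeps the orientation; max_speed is the mean speed in mm/s. With guard (N) it stops when the force on the tool has changed by that much, and returns True; else False.
- goto_joints(angles): joint-space move.
- open_gripper() and clamp(): open the fingers fully, or close them until they stop; the grip force is fixed at half the most.
- wait(seconds).
- inverse_kinematics(position, orientation): joint angles nearest the present ones, or None.
- read_state(): the state.
- camera(name): name is "side" or "top" or "wrist"; returns a dict with "image" (420x560x3 uint8, blue, green, red), "range_z" (420x560 float32, mm along the optical axis (not along the pixel's ray), 0 where there is no reading), "fx", "fy", "cx", "cy" (pixels), "cam_to_world" (4x4, takes a point from camera to world coordinates). Camera axes: x right, y up, looking along -z (the intrinsics and any distortion apply to the point x, -y, -z); pixel columns grow to the right and rows downward; lengths in mm; the calibration is good to about 2 mm. A picture is of the moment at which its call begins.
A pose or a line that the arm cannot do raises PlanningError and nothing moves.
- finish_job(): hands the job in, once; it reports no verdict.
The state is a dict: "time": time; "qpos": joint angles; "qvel": joint speeds; "joint_efforts": joint torques, N m; "eef_pos": TCP position; "tool_rot": TCP orientation; "ft_force": force on the tool from outside, world axes, zero at the start; "torque": the same for the moment, N m; "finger_gap": finger opening in mm.
Only numpy, scipy, OpenCV 4.12 (cv2) and the standard library are available. Lean on these libraries where they do the work, as an engineer would, in place of code of your own. Each camera call takes 0.05 s, during which the arm holds its last target.

## Task

Sweep the three blue chips off the metal datum plate into the black tray along its right-hand edge, using the yellow scraper: the chips are sharp, so neither the gripper nor the specimen carrier may touch them. Stand the scraper back upright on the bench, clear of the stage, and let go of it; then take the dark specimen carrier by its rib, set it flat on the plate in the corner of the two green stops and press it square against both stops at once, firmly but without forcing it. Finish like that, still gripping the carrier and pressing it against both stops; leave the other things on the bench where they are.

Things in the scene. Friction and masses are not known exactly. Their poses are not given: they have to be found in the camera images.
- stage: Datum stage, fixed to the bench, at any place and yaw within about 15 degrees. Aluminium plate 180 x 180 mm, top 20 mm above the bench; origin at the centre of its underside. Its +x side (away from the robot) and +y side (left) carry the two green stops, its -y side (right) the tray; its -x side is open.
- stop_far: Rigid green stop bar along the stage's +x side, 12 mm thick, 204 mm long, its top 34 mm above the bench (14 mm above the plate). Origin at the middle of its underside; its inner face lies 6 mm towards stage -x from there, at stage x = +90 mm.
- stop_left: Rigid green stop bar along the stage's +y side, 12 mm thick, 180 mm long, its top 34 mm above the bench (14 mm above the plate). Origin at the middle of its underside; its inner face lies 6 mm towards stage -y from there, at stage y = +90 mm.
- corner (a point): Point at plate height where the inner faces of the two stops meet (stage x = +90, y = +90 mm, 20 mm above the bench); axes as the stage. The seated carrier's centre lies 32 mm from each face.
- tray (a point): Middle of the floor of the black chip tray, 3 mm above the bench. It adjoins the plate's -y edge (stage y = -90 mm): 180 mm along stage x, from stage y = -90 to -166 mm, outer walls 12 mm high. Axes as the stage.
- scraper_center (a point): Yellow plastic scraper standing on its foot, 150 g. Point half-way up, 31 mm above its underside. Foot (the wiping edge) 130 mm along its own x, 30 mm along y, 12 mm high; on it, in the middle, an upright grip rib 50 mm along x, 16 mm thick in y, up to 62 mm above the underside. It wipes along its y. Its start yaw is within 0.5 rad of the world axes' (rib roughly along world x).
- carrier_center (a point): Dark specimen carrier, about 350 g: square steel foot 64 x 64 x 18 mm with two white coupons on top and an upright black grip rib in the middle, 40 mm along its own x, 16 mm thick in y, up to 62 mm above the underside. Point half-way up, 31 mm above its underside. Its start yaw is within 0.5 rad of the world axes' (rib roughly along world x). Either rib direction is fine when seated.
- chip1_center (a point): Blue enamelled metal chip, irregular, about 17 x 14 mm and 7 mm thick, 12 g, lying loose on the plate; point at its centre, half-way up.
- chip2_center (a point): Blue enamelled metal chip, irregular, about 17 x 14 mm and 7 mm thick, 12 g, lying loose on the plate; point at its centre, half-way up.
- chip3_center (a point): Blue enamelled metal chip, irregular, about 17 x 14 mm and 7 mm thick, 12 g, lying loose on the plate; point at its centre, half-way up.
- beaker: Glass beaker, 68 mm across, 85 mm high; a loose bystander to be left alone. Origin at the centre of its underside.
- amber_jar: Amber glass jar, 60 mm across, 110 mm high; a loose bystander to be left alone. Origin at the centre of its underside.
- white_bottle: White plastic bottle with green cap, 60 mm across, 150 mm high; a loose bystander to be left alone. Origin at the centre of its underside.
- weight: Brass calibration weight, 32 mm across, 48 mm high; a loose bystander to be left alone. Origin at the centre of its underside.
- tip_box: Blue plastic box 70 x 110 x 55 mm; a loose bystander to be left alone. Origin at the centre of its underside.
- dish: Flat glass dish, 90 mm across, 16 mm high; a loose bystander to be left alone. Origin at the centre of its underside.
There are look-alikes about, which are no part of the job. Of the things like the part that bears scraper_center, leave any that is pink; of the rest the larger one is meant.

How it is judged:
By the outcome, as a careful person would: the job done as asked, in the order asked, and still so for the second after the job is handed in, while the arm keeps its last pose, push and grip.
It also fails if it takes over 72 s, if anything falls off the work surface, if the arm or the gripper's body presses on something with over 40 N, if the wrist force passes 120 N, or if a joint passes its speed limit or range.

## Working session

There is one attempt and no reset: what is moved stays moved. The work goes in short steps, each a Python script; the robot and the scene stay as the last script left them, time stands still between calls to the robot, and variables do not carry over. Pictures are saved under pics/ and viewed, and the job is handed in when it is done.

```bash
ls; mkdir -p pics
python3 - <<'E'
from workcell import *
import cv2,numpy as np
s=read_state();print(s['time'],s['eef_pos'],s['finger_gap'],grip_point_offset,s['ft_force'])
for n in ['top','side']:
    c=camera(n);cv2.imwrite(f'pics/{n}0.png',c['image']);print(n,c['fx'],c['fy'],c['cx'],c['cy'],[k for k in c],np.round(c['cam_to_world'],3).tolist())
    np.save(f'{n}0.npy',c,allow_pickle=True)
E
```

```text
pics
0.0 [167.11874218 601.85812688 200.54028462] 85.31190088016632 -18.700000000000003 [-0.13613437  1.32961696 -0.17791871]
top 459.08173593412903 459.08173593412903 279.4702786458087 213.155680361294 ['image', 'range_z', 'fx', 'fy', 'cx', 'cy', 'cam_to_world'] [[0.005, 0.997, -0.078, 441.685], [-1.0, 0.005, 0.005, 63.239], [0.005, 0.078, 0.997, 1147.087], [0.0, 0.0, 0.0, 1.0]]
side 397.4368878769675 397.4368878769675 271.8243017986835 208.62421972041108 ['image', 'range_z', 'fx', 'fy', 'cx', 'cy', 'cam_to_world'] [[-0.949, 0.207, -0.239, 336.148], [-0.316, -0.602, 0.733, 729.255], [0.007, 0.771, 0.637, 637.828], [0.0, 0.0, 0.0, 1.0]]
```

View pics/top0.png

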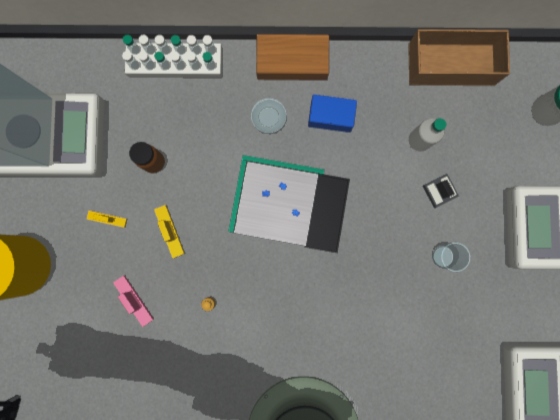

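View pics/side0.png

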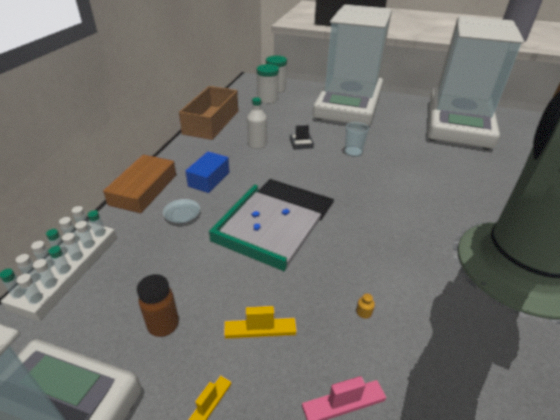

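```bash
cat > h.py <<'E'
import numpy as np,cv2
def ray(c,u,v):
    d=np.array([(u-c['cx'])/c['fx'],-(v-c['cy'])/c['fy'],-1.]);T=c['cam_to_world'];return T[:3,3],T[:3,:3]@d
def onz(c,u,v,z):
    o,d=ray(c,u,v);return (o+d*(z-o[2])/d[2])[:2]
def proj(c,p):
    T=c['cam_to_world'];q=T[:3,:3].T@(np.asarray(p,float)-T[:3,3]);return np.array([c['cx']+c['fx']*q[0]/-q[2],c['cy']-c['fy']*q[1]/-q[2]])
def mask(c,lo,hi):
    return cv2.inRange(cv2.cvtColor(c['image'],cv2.COLOR_BGR2HSV),lo,hi)
def blobs(m,amin=10):
    cs,_=cv2.findContours(m,cv2.RETR_EXTERNAL,cv2.CHAIN_APPROX_NONE)
    return sorted([k for k in cs if cv2.contourArea(k)>amin],key=cv2.contourArea,reverse=True)
def planerect(c,k,z):
    P=np.array([onz(c,*q[0],z) for q in k],np.float32);return cv2.minAreaRect(P)
E
python3 - <<'E'
from h import *
for n in ['top','side']:
    c=np.load(f'{n}0.npy',allow_pickle=True).item()
    print(n)
    for nm,lo,hi,z in [('yellow',(20,150,120),(32,255,255),12),('blue',(105,150,100),(125,255,255),23.5),('green',(70,120,50),(90,255,255),34),('black',(0,0,0),(180,255,40),12)]:
        for k in blobs(mask(c,lo,hi)):
            x,y,w,h=cv2.boundingRect(k); M=cv2.moments(k); u,v=M['m10']/M['m00'],M['m01']/M['m00']
            if cv2.contourArea(k)<6000: print(nm,cv2.contourArea(k),round(u),round(v),'w',np.round(onz(c,u,v,z)),[np.round(a,1) for a in planerect(c,k,z)])
    if n=='top':
        r=lambda x0,y0,x1,y1:cv2.resize(c['image'][y0:y1,x0:x1],None,fx=4,fy=4,interpolation=cv2.INTER_CUBIC)
        cv2.imwrite('pics/stage0.png',r(220,145,360,265)); cv2.imwrite('pics/scr0.png',r(75,195,215,330)); cv2.imwrite('pics/car0.png',r(400,160,480,220))
E
```

```text
top
yellow 628.0 168 231 w [485. 332.] [array([484.4, 333.2]), array([129.7,  34.5]), np.float64(22.0)]
yellow 536.5 6 267 w [395. 729.] [array([395.9, 725.2]), array([136.5,  34.2]), np.float64(3.0)]
yellow 292.5 106 218 w [515. 487.] [array([515.5, 486.7]), array([96.5, 21.4]), np.float64(77.8)]
yellow 28.0 207 305 w [305. 233.] [array([306.7, 230.9]), array([22.4, 23.9]), np.float64(45.3)]
blue 1169.5 333 111 w [787. -73.] [array([787.2, -73.3]), array([111.5,  71.1]), np.float64(82.6)]
blue 18.0 282 186 w [598.  51.] [array([598.1,  51. ]), array([14. , 10.5]), np.float64(45.1)]
blue 17.5 266 193 w [579.  93.] [array([579.3,  92.8]), array([ 9.9, 12.3]), np.float64(0.3)]
blue 15.5 295 212 w [532.  20.] [array([532.7,  18.8]), array([ 9.9, 12.3]), np.float64(0.3)]
green 578.5 261 179 w [613. 103.] [array([561.3,  66.5]), array([202.6, 189.8]), np.float64(80.1)]
green 104.0 439 124 w [ 751. -336.] [array([ 750.9, -335.4]), array([27.7, 30. ]), np.float64(0.3)]
green 69.0 127 39 w [964. 441.] [array([964. , 440.6]), array([26.1, 22.5]), np.float64(1.8)]
green 62.0 175 39 w [964. 321
[... 2677 characters left out ...]
9.9)]
black 806.0 547 127 w [-159. -696.] [array([-174.4, -742.9]), array([595.9,  49.8]), np.float64(72.7)]
black 512.0 153 290 w [713. 324.] [array([715.7, 322.4]), array([53.5, 66.1]), np.float64(49.3)]
black 492.0 337 7 w [  818. -2059.] [array([  708.5, -2011.9]), array([448.7, 634.1]), np.float64(11.9)]
black 318.0 516 257 w [19. -5.] [array([ 17.6, -18.3]), array([ 63.7, 169.8]), np.float64(43.4)]
black 191.0 320 202 w [464. -54.] [array([479.2, -48.6]), array([64. , 74.3]), np.float64(80.6)]
black 41.0 302 133 w [ 600. -382.] [array([ 603.1, -388.5]), array([29.2, 74.8]), np.float64(14.6)]
black 13.5 301 192 w [521. -78.] [array([527.2, -80.7]), array([14.9, 39.4]), np.float64(64.9)]
```

Run:
```python
import cv2,numpy as np
a=cv2.imread('pics/stage0.png');b=cv2.imread('pics/scr0.png');c=cv2.imread('pics/car0.png')
cv2.imwrite('pics/m1.png',np.hstack([cv2.resize(b,(400,386)),cv2.resize(c,(400,300),) if 0 else cv2.copyMakeBorder(cv2.resize(c,(400,300)),0,86,0,0,0)]))
```

```text
(no output)
```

View pics/stage0.png

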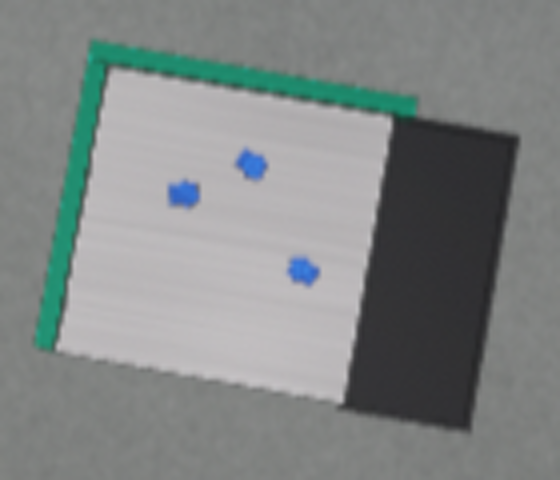

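View pics/m1.png

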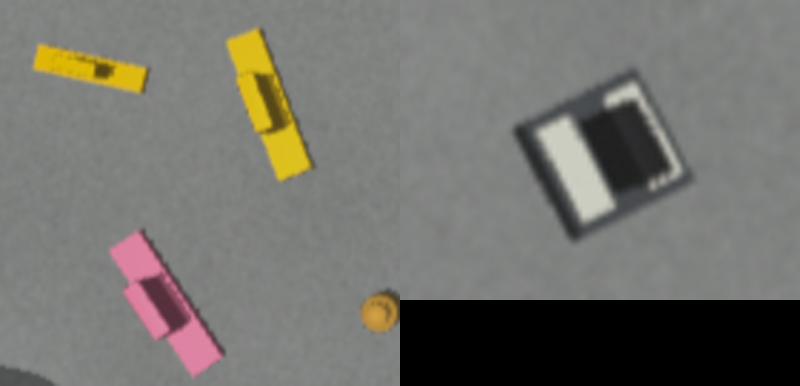

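The look-alikes are the large yellow scraper at top-view px (169,231), foot about 130 mm; the small yellow one at (106,219), about 96 mm; and the pink one at (132,301). I choose the one at (169,231), which the crop confirms is the larger yellow. The carrier is at (440,191) and the chips are at (282,186), (266,193) and (295,212).

```bash
cat >> h.py <<'E'
def down(yaw_y): # jaw axis x at world angle
    x=np.array([np.cos(yaw_y),np.sin(yaw_y),0]);z=np.array([0,0,-1.]);return np.column_stack([x,np.cross(z,x),z])
def fitline(P):
    vx,vy,x,y=cv2.fitLine(np.float32(P),cv2.DIST_HUBER,0,.01,.01).ravel();return np.array([x,y]),np.array([vx,vy])
E
python3 - <<'E'
from h import *
from workcell import *
c=camera('wrist');cv2.imwrite('pics/w0.png',c['image']);print(np.round(c['cam_to_world'],2).tolist(),c['fx'])
a=np.deg2rad(22+90)
for d in (a,a-np.pi):
    print(inverse_kinematics([485,332,230],down(d)))
# stage fit, top
c=np.load('top0.npy',allow_pickle=True).item()
for n in ['top','side']:
    c=np.load(f'{n}0.npy',allow_pickle=True).item()
    hsv=cv2.cvtColor(c['image'],cv2.COLOR_BGR2HSV)
    o=np.array([555.4,67.5]);psi=np.deg2rad(-9.9)
    g=mask(c,(70,100,40),(92,255,255))
    # sample green-mask top edges along stop normals at z=34 : outer edges and inner edges
    for it in range(3):
        ex=np.array([np.cos(psi),np.sin(psi)]);ey=np.array([-ex[1],ex[0]])
        def edge(p,dirn,rng):
            t=np.arange(-rng,rng,.25);Q=[proj(c,[*(p+dirn*s),34]) for s in t]
            Q=np.float32(Q);val=cv2.remap(g,Q[:,:1].copy(),Q[:,1:].copy(),cv2.INTER_LINEAR).ravel().astype(float)
            return t,val
        far=[];left=[]
        for s in np.arange(-85,85,5):
            for (lst,base,nd) in ((far,o+ex*102+ey*s,ex),(left,o+ey*102+ex*s,ey)):
                t,v=edge(base,nd,10); i=np.where(v>127)[0]
                if len(i) : lst.append(base+nd*t[i[-1]])
        pf,df=fitline(far);pl,dl=fitline(left)
        af=np.arctan2(*(df*np.sign(df@ey))[::-1])-np.pi/2;al=np.arctan2(*(dl*np.sign(dl@ex))[::-1])
        psi=(af+al)/2
        ex=np.array([np.cos(psi),np.sin(psi)]);ey=np.array([-ex[1],ex[0]])
        X=np.linalg.solve(np.array([df,-dl]).T,pl-pf);cor=pf+df*X[0]
        o=cor-102*ex-102*ey
    print(n,np.rad2deg([af,al,psi]),o)
E
```

```text
[[0.27, -0.92, -0.28, 97.45], [0.96, 0.25, 0.08, 621.12], [-0.0, -0.29, 0.96, 372.3], [0.0, 0.0, 0.0, 1.0]] 364.78738172886267
[-0.64069135  0.43343731 -0.08430698  1.66622266  0.04093305  1.04365171
  1.21693387]
[-1.12308255  0.49900449  0.6160264   1.69185188 -0.32358699  1.05438707
 -1.58964844]
top [ -9.90487091 -10.04490736  -9.97488913] [554.38585286  66.94642521]
side [-10.40498479 -10.12359896 -10.26429188] [559.01893004  93.74761396]
```

View pics/w0.png

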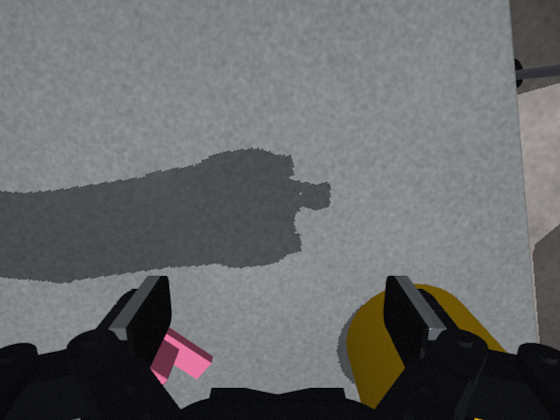

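The wrist view shows the open fingers at the bottom, with the pink scraper at (185,355) and a tall yellow container at (410,340). The next move goes away from both.

Run:
```python
from h import *
from workcell import *
movep([485,332,230],down(np.deg2rad(112)))
c=camera('wrist');cv2.imwrite('pics/w1.png',c['image']);np.save('w1.npy',c,allow_pickle=True)
s=read_state();print(s['time'],s['eef_pos'],s['qpos'])
for k in blobs(mask(c,(20,150,120),(32,255,255)),200): print(cv2.contourArea(k),cv2.boundingRect(k),planerect(c,k,12))
```

```text
1.7417 [484.31848273 333.04836957 229.91704704] [-0.64212661  0.43362872 -0.08493895  1.66613983  0.04080468  1.04359513
  1.21610969]
3080.0 (262, 113, 30, 118) ((487.47528076171875, 332.3994445800781), (128.00059509277344, 30.125295639038086), 22.10291862487793)
1214.0 (353, 218, 76, 58) ((517.2711181640625, 486.7362976074219), (95.91130065917969, 23.91697120666504), 77.89188385009766)
```

View pics/w1.png

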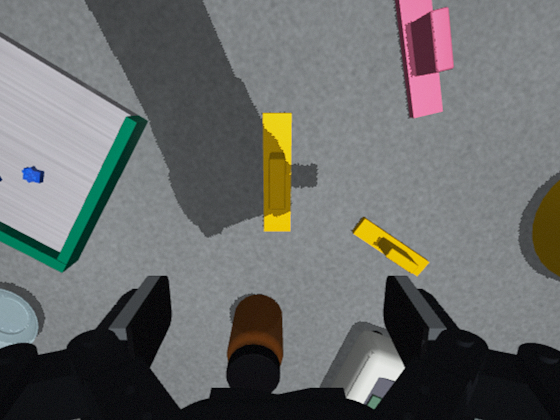

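The wrist view shows the large scraper at (277,172), and the small yellow one at (390,247), well clear of the fingers. The two cameras agree within 3 mm, so I grasp.

Run:
```python
from h import *
from workcell import *
F=down(np.deg2rad(112.1))
movep([486.3,332.8,110],F)
print(movel([486.3,332.8,26],F,120,guard=15), read_state()['eef_pos'])
clamp();s=read_state();print(s['time'],s['finger_gap'],s['ft_force'],s['eef_pos'])
movel([486.3,332.8,110],None,150)
s=read_state();print(s['time'],s['finger_gap'],s['ft_force'],s['eef_pos'])
c=camera('side');cv2.imwrite('pics/s1.png',c['image'])
for d in (80,-100): print(inverse_kinematics([570,120,120],down(np.deg2rad(d))))
```

```text
False [486.7935496  333.15692751  26.88393413]
3.7917 13.800085381776263 [-1.58416393 -0.65379693  4.78724864] [486.29046035 333.03253146  26.26767918]
4.5 13.81327985432959 [-0.00930768  0.25656336 -1.13486337] [485.91930114 332.50352602 109.24896327]
[-0.35819652  0.55390993  0.06923759  1.79272942 -0.05091605  0.79667411
  1.13258828]
[-1.00496127  0.96077397  1.22192931  1.82443392 -1.00955047  1.1428898
 -1.16179509]
```

View pics/s1.png

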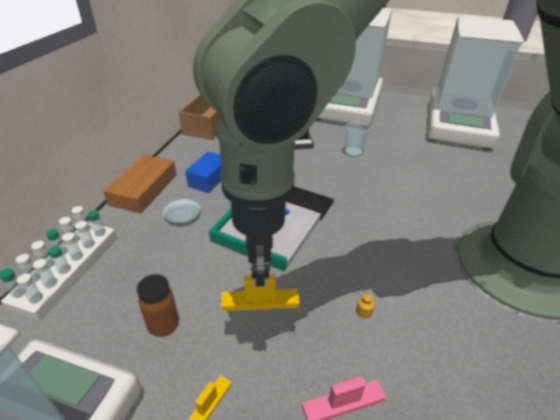

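Side view: the scraper hangs level from the gripper at (260,298). Next I lower it onto the plate between the chips and the left stop, then sweep.

```bash
cat >> h.py <<'E'
PSI=np.deg2rad(-9.97);O=np.array([554.4,66.9]);EX=np.array([np.cos(PSI),np.sin(PSI)]);EY=np.array([-EX[1],EX[0]])
def st(x,y,z): return np.array([*(O+EX*x+EY*y),z])
def tost(p): d=np.asarray(p)[:2]-O;return np.array([d@EX,d@EY])
E
python3 - <<'E'
from h import *
from workcell import *
F=down(PSI+np.pi/2)
movep(st(13,62,110),F)
movel(st(13,62,54),F,120)
g=movel(st(13,62,43),F,25,guard=6);s=read_state();print(g,s['eef_pos'],tost(s['eef_pos']),s['ft_force'],s['time'])
zc=s['eef_pos'][2]
movel(st(13,62,zc+.8),F,30)
c=camera('wrist');cv2.imwrite('pics/w2.png',c['image'])
c=camera('top');cv2.imwrite('pics/t2.png',c['image'][130:280,200:400].repeat(3,0).repeat(3,1))
s=read_state();print(s['eef_pos'],tost(s['eef_pos']),s['ft_force'],s['finger_gap'])
E
```

```text
True [578.50972527 126.32319883  46.23190162] [13.45754566 62.69999901] [-1.06262355  1.34946287  8.69236168] 6.4583
[577.83221175 125.62935243  46.86375989] [12.91039096 61.89933109] [ 0.4000124  -0.51843529 -0.87130234] 13.314676383955552
```

View pics/w2.png

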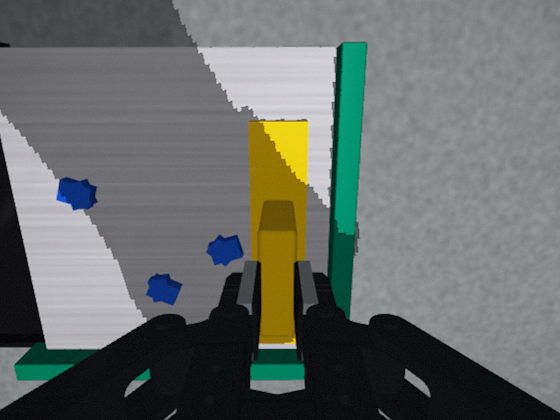

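View pics/t2.png

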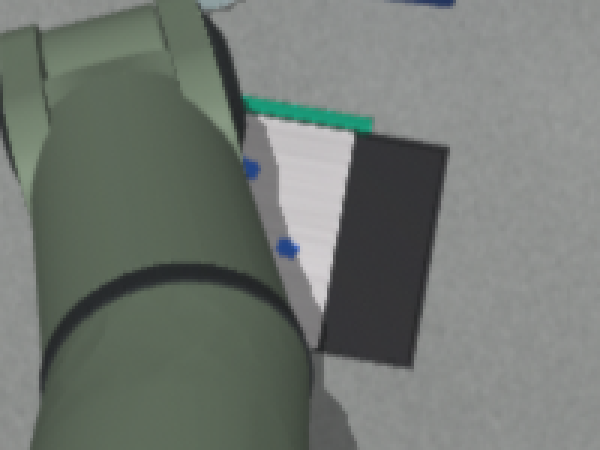

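The scraper is square on the plate, with its foot between the chips at (225,250), (163,289) and (77,193) and the left stop. The foot spans all three, so I sweep.

Run:
```python
from h import *
from workcell import *
F=down(PSI+np.pi/2)
g=movel(st(13,-101,46.7),F,75,guard=35);s=read_state();print(g,tost(s['eef_pos']),s['eef_pos'],s['ft_force'],s['finger_gap'],s['time'])
c=camera('wrist');cv2.imwrite('pics/w3.png',c['image'])
movel(st(13,-101,125),F,150)
c=camera('wrist');cv2.imwrite('pics/w3b.png',c['image'])
print(read_state()['time'],read_state()['eef_pos'])
```

```text
False [  12.99548547 -100.73141567] [549.75935186 -34.56016524  46.66230296] [0.19489919 0.12158652 1.51274764] 13.781214382640535 9.1333
9.9083 [549.06273346 -34.72652687 123.98315013]
```

View pics/w3b.png

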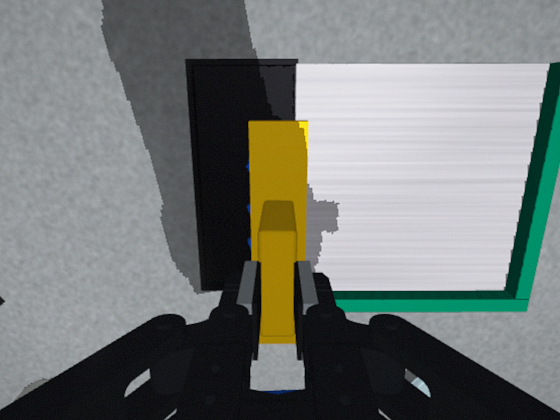

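View pics/w3.png

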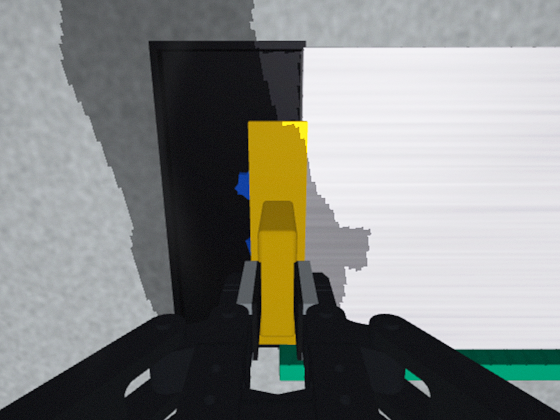

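The plate is clear. Three blue bits show in the tray beside the foot at (248,167), (248,208) and (249,242). I return the scraper to its old spot, then check.

Run:
```python
from h import *
from workcell import *
F=down(np.deg2rad(112.1))
movep([486.3,332.8,110],F)
movel([486.3,332.8,36],F,150)
g=movel([486.3,332.8,24],F,25,guard=5);s=read_state();print(g,s['eef_pos'],s['ft_force'])
open_gripper();movel([486.3,332.8,140],F,150)
c=camera('wrist');cv2.imwrite('pics/w4.png',c['image']);np.save('w4.npy',c,allow_pickle=True)
movep([591,-346,230],down(np.deg2rad(115)))
c=camera('wrist');cv2.imwrite('pics/w5.png',c['image']);np.save('w5.npy',c,allow_pickle=True)
c=camera('top');cv2.imwrite('pics/t5.png',c['image'][140:290,140:340].repeat(4,0).repeat(4,1));np.save('t5.npy',c,allow_pickle=True)
s=read_state();print(s['time'],s['eef_pos'],s['qpos'])
```

```text
True [486.41316738 333.401529    26.23178765] [-0.45578281  1.6625339   6.71483272]
16.5833 [ 591.44693108 -345.1015552   229.92285231] [ 0.39228343  0.59850097  0.08183686  1.39467771 -0.05077896  1.15056661
  2.48899776]
```

View pics/t5.png

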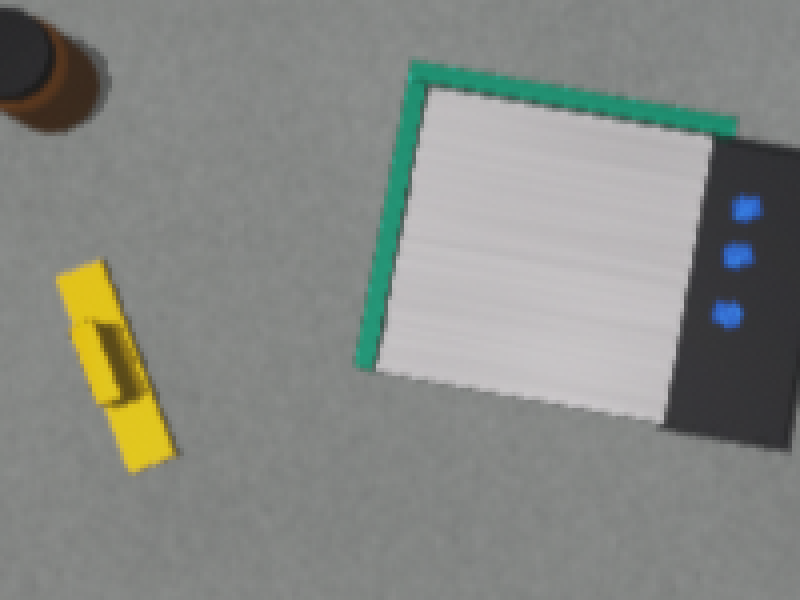

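View pics/w5.png

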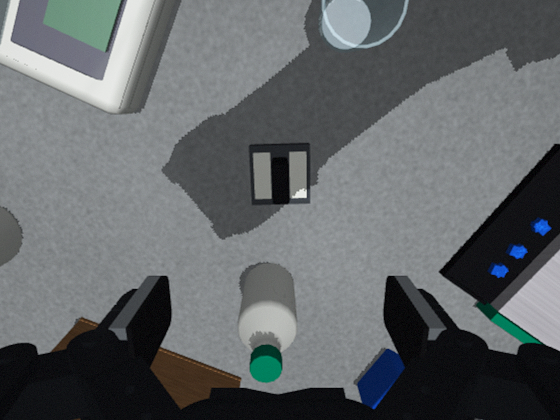

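View pics/w4.png

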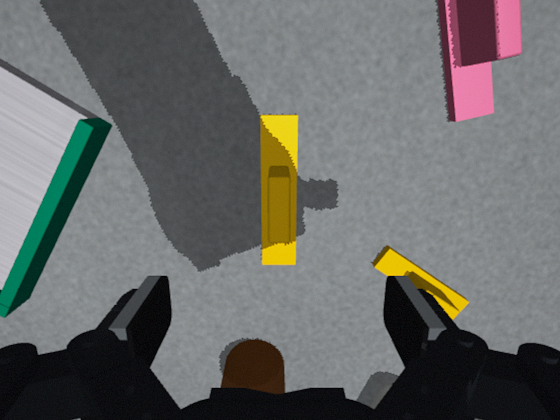

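Top view: the scraper stands free, and the chips are in the tray at (746,209), (737,256) and (727,314) of the crop. Wrist view: carrier foot square from (249,143) to (310,204), rib vertical in the image. I'll measure it and use the other half turn, as joint 7 is near its limit.

Run:
```python
from h import *
from workcell import *
c=np.load('w5.npy',allow_pickle=True).item()
hsv=cv2.cvtColor(c['image'],cv2.COLOR_BGR2HSV)
sub=c['image'][130:220,235:325]
print(c['image'][170,240:320:4].tolist())
m=np.zeros(hsv.shape[:2],np.uint8); g=(hsv[...,2]<66)|(hsv[...,2]>125)|(hsv[...,1]>70)
m[130:215,240:320]=g[130:215,240:320]*255
m=cv2.morphologyEx(m,cv2.MORPH_OPEN,np.ones((3,3)))
for k in blobs(m,300): print(cv2.boundingRect(k),cv2.contourArea(k),planerect(c,k,18))
p=[onz(c,u,v,18) for u,v in ((249,143),(310,143),(310,204),(249,204))];print(np.round(p,1),np.mean(p,0))
for d in (115,-65):
  q=inverse_kinematics([591,-346,120],down(np.deg2rad(d)));print(d,q)
for d in (80,-100,-10,170):
  print(d,inverse_kinematics(st(40,40,100),down(np.deg2rad(d))))
c=np.load('t5.npy',allow_pickle=True).item()
for k in blobs(mask(c,(105,150,100),(125,255,255))):
    M=cv2.moments(k);print('chip',tost(onz(c,M['m10']/M['m00'],M['m01']/M['m00'],7)))
```

```text
[[74, 74, 70], [79, 77, 73], [85, 83, 82], [32, 29, 27], [130, 135, 132], [130, 135, 133], [130, 134, 133], [133, 138, 137], [12, 8, 6], [15, 11, 12], [18, 13, 12], [15, 12, 12], [19, 17, 17], [129, 133, 132], [130, 134, 131], [129, 134, 132], [132, 139, 136], [37, 34, 32], [83, 81, 81], [75, 78, 74]]
(249, 143, 71, 72) 3811.5 ((595.5274047851562, -335.43280029296875), (78.66490173339844, 74.1456527709961), 26.78531265258789)
[[ 576.  -385.6]
 [ 549.1 -328.2]
 [ 607.9 -298.7]
 [ 636.2 -359. ]] [ 592.29904452 -342.89435642]
115 [ 0.40378635  0.70293103  0.06413897  1.49973625 -0.05130982  0.94056753
  2.49013364]
-65 [-0.00441191  0.85763874  0.79815348  1.52439103 -0.6739798   1.05065456
 -0.16988635]
80 [-0.35694246  0.62168187  0.14029275  1.73715579 -0.11481588  0.79072481
  1.23455177]
-100 [-0.92913169  1.03342743  1.22001318  1.76612505 -1.06687032  1.17131845
 -1.1099815 ]
-10 [-0.60863205  0.68423896  0.52639753  1.75096987 -0.44586769  0.82775676
 -0.04732613]
170 [ 0.06522112  0.65451928 -0.48216759  1.71288128  0.37892948  0.86809701
  2.38686561]
chip [258.69211051 -98.94860536]
chip [ -14.97208338 -117.78222878]
chip [  51.96036482 -117.92730841]
chip [  22.06793232 -117.51428349]
```

Run:
```python
from h import *
from workcell import *
F=down(np.deg2rad(-64.9))
movep([592,-344,230],F)
movel([592,-344,110],F,200)
print(movel([592,-344,27],F,120,guard=15), read_state()['eef_pos'])
clamp();s=read_state();print(s['time'],s['finger_gap'],s['ft_force'],s['eef_pos'])
movel([592,-344,120],None,150)
s=read_state();print(s['time'],s['finger_gap'],s['ft_force'],s['eef_pos'],s['qpos'])
c=camera('side');cv2.imwrite('pics/s6.png',c['image'])
c=camera('wrist');cv2.imwrite('pics/w6.png',c['image'])
```

```text
False [ 592.30205624 -344.41151169   27.73822557]
21.25 13.40014402494505 [-0.6169541   1.85879996  2.91913496] [ 592.04254411 -343.89796259   27.11260838]
22.0167 13.487052352526238 [-1.17635403  0.66073997 -4.77420177] [ 591.6643159  -343.49746628  118.99063223] [ 0.0037757   0.84822842  0.77204249  1.52513551 -0.65183422  1.04070435
 -0.18769229]
```

View pics/w6.png

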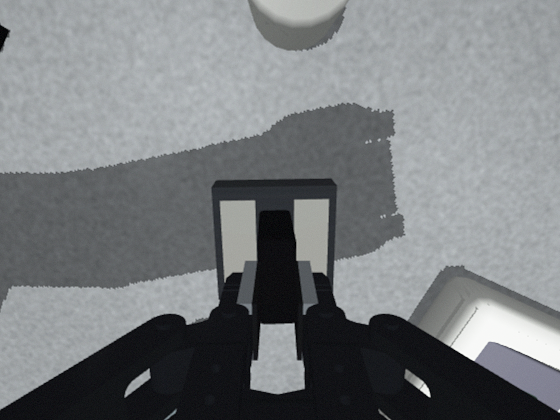

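View pics/s6.png

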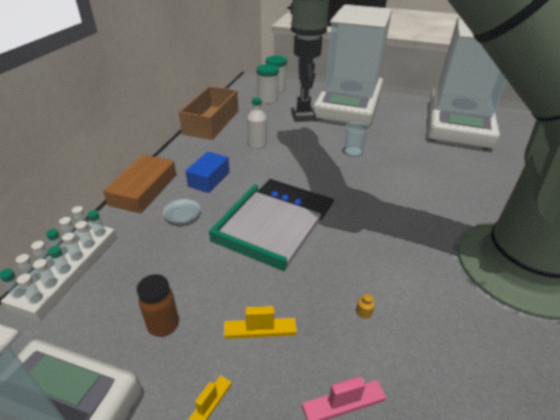

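The carrier hangs straight in the pads, with its foot at (275,240) in the wrist view. Now over the plate, 18 mm short of both stops, and lower to touch.

Run:
```python
from h import *
from workcell import *
F=down(PSI)
movel([592,-344,140],None,150)
movep(st(40,40,140),F)
movel(st(40,40,56),F,150)
g=movel(st(40,40,44),F,20,guard=6);s=read_state();print(g,s['eef_pos'],tost(s['eef_pos']),s['ft_force'],s['torque'],s['time'],s['qpos'])
z=s['eef_pos'][2]
c=camera('wrist');cv2.imwrite('pics/w7.png',c['image']);np.save('w7.npy',c,allow_pickle=True)
x=s['tool_rot'][:,0];print(np.rad2deg(np.arctan2(x[1],x[0])),s['tool_rot'][:,2])
wait(.3);s=read_state();print(s['eef_pos'],s['ft_force'])
```

```text
True [600.11806958  99.67275866  46.86589958] [39.35363002 40.19312629] [-3.60045118  1.14536159  9.04146263] [0.1474958  0.68696143 0.00649031] 25.2167 [-0.63657202  0.7826669   0.57560168  1.77982308 -0.59237755  0.75987615
  0.07520434]
-9.956098761765833 [-1.16820630e-03  5.81541151e-04 -9.99999149e-01]
[600.20794932  99.69450636  46.93159209] [-3.25467785  0.17114153  8.49359301]
```

View pics/w7.png

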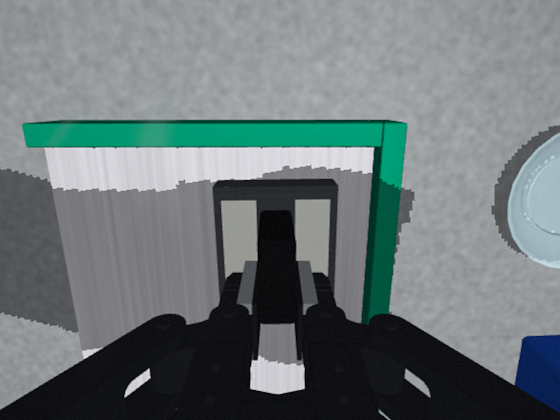

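The carrier is parallel to both stops, with its top edge level at row 181 and the stop at row 147. Next I press +x (far stop), then +y (left stop).

```bash
cat >> h.py <<'E'
def rep(s,t=''):
    f=s['ft_force'];print(t,round(s['time'],2),'st',np.round(tost(s['eef_pos']),2),'z',round(s['eef_pos'][2],2),'Fst',np.round([f[:2]@EX,f[:2]@EY,f[2]],1),'tq',np.round(s['torque'],2),'gap',round(s['finger_gap'],2))
E
python3 - <<'E'
from h import *
from workcell import *
F=down(PSI)
g=movel(st(63,40,46.6),F,20,guard=12);s=read_state();rep(s,g);wait(.2);s=read_state();rep(s)
x=tost(s['eef_pos'])[0]
g=movel(st(x+.3,64,46.6),F,20,guard=12);s=read_state();rep(s,g);wait(.2);rep(read_state())
c=camera('wrist');cv2.imwrite('pics/w8.png',c['image'])
E
```

```text
True 25.88 st [39.61 40.22] z 47.03 Fst [-3.9 -0.2  8.4] tq [ 0.09  0.79 -0.01] gap 13.31
 26.08 st [39.55 40.18] z 47.0 Fst [-3.7 -0.3  8.8] tq [ 0.06  0.68 -0.01] gap 13.83
True 27.04 st [40.16 59.41] z 46.78 Fst [-0.  -3.   4.9] tq [-0.74 -0.06 -0.09] gap 13.6
 27.24 st [40.03 59.37] z 46.69 Fst [-0.6 -4.   5.2] tq [-0.71 -0.03 -0.11] gap 13.33
```

View pics/w8.png

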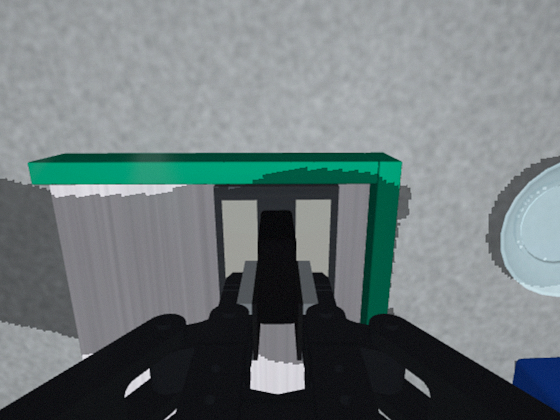

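The first push stopped early on friction at x=39.5, while +y reached the left stop at y≈59.4. I back off 1 mm and repeat +x with a lighter down force.

Run:
```python
from h import *
from workcell import *
F=down(PSI)
movel(st(40.2,58.2,47.0),F,20);rep(read_state())
for i in range(3):
    g=movel(st(64,58.2,46.9),F,18,guard=13);s=read_state();rep(s,g);wait(.15);s=read_state();rep(s)
    if tost(s['eef_pos'])[0]>54: break
```

```text
27.54 st [40.2  58.67] z 46.93 Fst [1.6 1.8 0.6] tq [ 0.11 -0.36  0.04] gap 13.54
True 27.9 st [40.49 58.78] z 47.01 Fst [-2.9 -0.   7.7] tq [0.19 0.66 0.05] gap 13.96
 28.05 st [40.42 58.78] z 46.98 Fst [-3.7  0.7  7.2] tq [0.16 0.54 0.09] gap 13.61
True 28.4 st [40.56 58.76] z 47.09 Fst [-4.6 -0.3  7. ] tq [0.06 0.79 0.08] gap 13.48
 28.55 st [40.48 58.75] z 47.04 Fst [-4.   0.5  8.1] tq [0.12 0.76 0.04] gap 13.44
True 28.9 st [40.67 58.79] z 47.15 Fst [-4.   0.   9.1] tq [0.12 0.84 0.04] gap 13.41
 29.05 st [40.58 58.77] z 47.11 Fst [-4.4 -0.4  7.9] tq [0.1  0.77 0.01] gap 13.53
```

In +x the foot's leading edge digs in and the guard trips. I lift 1.5 mm, travel free to just short of the stop, set down again, then press.

Run:
```python
from h import *
from workcell import *
F=down(PSI)
movel(st(40.4,57.5,49),F,20);rep(read_state())
g=movel(st(54.5,57.5,49),F,30,guard=12);rep(read_state(),g);wait(.2);rep(read_state())
g=movel(st(64,57.5,48.6),F,15,guard=10);rep(read_state(),g);wait(.2);rep(read_state())
c=camera('wrist');cv2.imwrite('pics/w9.png',c['image'])
```

```text
29.32 st [40.14 57.35] z 48.86 Fst [-0.2  0.9 -4.7] tq [0.03 0.02 0.04] gap 13.42
False 29.94 st [54.45 57.42] z 48.89 Fst [-0.6  0.8 -3.6] tq [ 0.05  0.07 -0.04] gap 13.34
 30.14 st [54.39 57.55] z 49.01 Fst [-0.4 -1.3 -3.6] tq [-0.06  0.   -0.04] gap 13.91
True 30.77 st [61.74 57.48] z 47.67 Fst [-3.6 -0.9  0.1] tq [-0.01  0.88 -0.07] gap 13.83
 30.97 st [61.68 57.41] z 47.58 Fst [-5.3 -1.4  3.5] tq [ 0.05  1.19 -0.09] gap 13.67
```

View pics/w9.png

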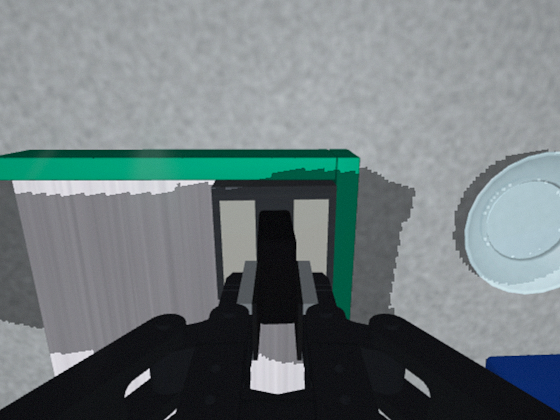

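Run:
```python
from h import *
from workcell import *
F=down(PSI)
movel(st(60.7,57.8,48.6),F,20);wait(.2);rep(read_state())
g=movel(st(60.7,57.8,45.5),F,12,guard=6);rep(read_state(),g);wait(.2);s=read_state();rep(s)
x0,y0=tost(s['eef_pos']);z=s['eef_pos'][2]
# step presses, no guard, small
for i in range(1,5):
    movel(st(60.7,57.8+.6*i,z),F,15);wait(.1);s=read_state();rep(s,'y%g'%(57.8+.6*i))
    if -s['ft_force'][:2]@EY>10: break
```

```text
31.47 st [60.81 57.79] z 48.54 Fst [-1.1  0.8 -3.7] tq [ 0.06 -0.03  0.01] gap 13.58
True 31.7 st [60.27 57.81] z 46.96 Fst [-3.3  0.6  7.2] tq [ 0.07  0.57 -0.01] gap 13.34
 31.9 st [60.33 57.84] z 46.97 Fst [-3.7 -0.3  7.1] tq [ 0.06  0.63 -0.03] gap 13.56
y58.4 32.25 st [60.7  58.35] z 47.1 Fst [-3.2 -1.   5.1] tq [-0.13  0.65 -0.03] gap 13.67
y59 32.6 st [60.71 58.59] z 47.09 Fst [-3.4 -2.1  5.7] tq [-0.51  0.71  0.02] gap 13.86
y59.6 32.95 st [60.8  59.17] z 47.06 Fst [-2.1 -3.4  5.2] tq [-0.73  0.65 -0.09] gap 13.47
y60.2 33.3 st [60.83 59.59] z 47.06 Fst [-2.4 -4.1  4.7] tq [-1.01  0.63 -0.03] gap 13.64
```

Run:
```python
from h import *
from workcell import *
F=down(PSI)
x,y,z=60.7,60.2,47.0
for i in range(14):
    s=read_state();f=s['ft_force'];fx,fy=-f[:2]@EX,-f[:2]@EY
    if fx>11 and fy>11: break
    if fx<=11: x+=.5
    if fy<=11: y+=.5
    movel(st(x,y,z),F,15);wait(.08);rep(read_state(),'%.1f %.1f'%(x,y))
c=camera('wrist');cv2.imwrite('pics/w10.png',c['image']);np.save('w10.npy',c,allow_pickle=True)
```

```text
61.2 60.7 33.63 st [61.05 59.71] z 47.15 Fst [-5.  -6.8  9.4] tq [-1.29  1.38 -0.06] gap 13.29
61.7 61.2 33.97 st [61.27 59.82] z 47.24 Fst [-7.  -9.1 12.4] tq [-1.71  2.05 -0.03] gap 13.66
62.2 61.7 34.3 st [61.49 59.82] z 47.29 Fst [-10.7 -10.9  16.3] tq [-2.06  2.82 -0.02] gap 13.26
62.7 62.2 34.63 st [61.68 59.93] z 47.39 Fst [-13.5 -12.7  20.3] tq [-2.4   3.53 -0.04] gap 13.69
```

View pics/w10.png

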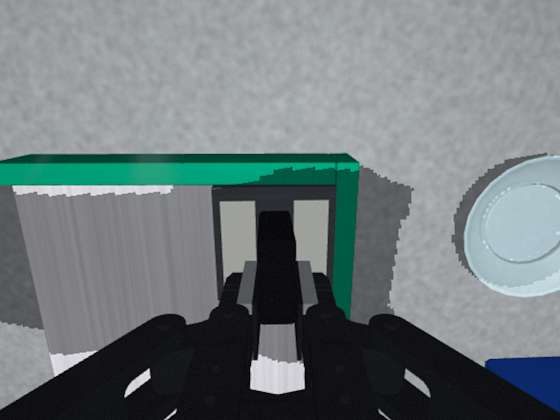

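Run:
```python
import cv2
i=cv2.imread('pics/w10.png')[140:320,195:375];i=cv2.convertScaleAbs(i,alpha=1.8,beta=25);cv2.imwrite('pics/w10c.png',cv2.resize(i,(600,600),interpolation=cv2.INTER_NEAREST))
```

```text
(no output)
```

View pics/w10c.png

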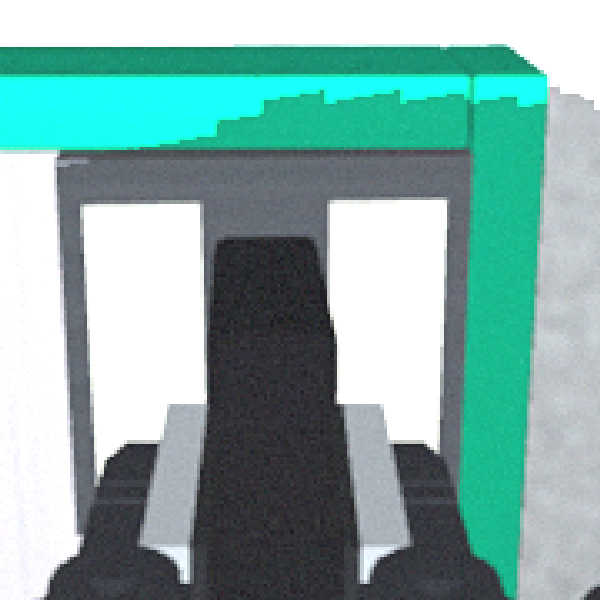

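```bash
cat > chk.py <<'E'
from h import *
def plane(c):
    V=cv2.cvtColor(c['image'],cv2.COLOR_BGR2HSV);m=np.zeros(V.shape[:2],bool)
    T=c['cam_to_world'];r=c['range_z']
    def fit(m):
        v,u=np.where(m&(r>0));d=r[v,u]
        P=np.c_[(u-c['cx'])/c['fx']*d,-(v-c['cy'])/c['fy']*d,-d]@T[:3,:3].T+T[:3,3]
        S=np.c_[(P[:,:2]-O)@EX,(P[:,:2]-O)@EY];A=np.c_[S,np.ones(len(S))]
        w=np.ones(len(S),bool)
        for _ in range(4):
            k=np.linalg.lstsq(A[w],P[w,2],rcond=None)[0];e=P[:,2]-A@k;w=abs(e)<max(1.,2*e[w].std())
        return np.round(np.rad2deg(k[:2]),2),np.round(P[w,2].mean(),2),w.sum(),np.round(e[w].std(),2),S[w].min(0).round(1),S[w].max(0).round(1)
    m1=m.copy();m1[205:255,225:252]=1;m1[205:255,300:325]=1
    print('coupon slope deg',fit(m1))
    m2=m.copy();m2[190:300,60:190]=1
    print('plate slope',fit(m2))
E
python3 - <<'E'
from chk import *
plane(np.load('w10.npy',allow_pickle=True).item())
from workcell import read_state
s=read_state();print(s['tool_rot'].round(5).tolist()); x=s['tool_rot'][:,0];print(np.rad2deg(np.arctan2(x[1],x[0])))
# squareness from edges in image
c=np.load('w10.npy',allow_pickle=True).item()
img=c['image'];g=cv2.cvtColor(img,cv2.COLOR_BGR2GRAY)
for r in (160,170,180,184,186,188,190,200): print(r,img[r,220:335:16].tolist()) if 0 else None
E
```

```text
coupon slope deg (array([-1.81, -0.48]), np.float64(38.65), np.int64(2327), np.float64(0.47), array([35.7, 54.8]), array([88.8, 82.9]))
plate slope (array([0.01, 0.02]), np.float64(19.02), np.int64(12804), np.float64(0.48), array([-70.8,  15.9]), array([14.1, 85.9]))
[[0.98463, -0.17462, -0.00273], [-0.17463, -0.98463, -0.00163], [-0.00241, 0.00208, -0.99999]]
-10.057005163134798
```

The depth image shows the coupons tilted 1.8° nose-down in x, while the plate reads level. I check whether that was there from the start.

Run:
```python
from chk import *
plane(np.load('w7.npy',allow_pickle=True).item())
from workcell import *
F=down(PSI)
def pic(t):
    c=camera('wrist');np.save(t+'.npy',c,allow_pickle=True);plane(c)
movel(st(60.7,58.5,47.2),F,15);wait(.15);rep(read_state(),'back');pic('b1')
movel(st(60.7,58.5,48.8),F,15);wait(.15);rep(read_state(),'lift');pic('b2')
```

```text
coupon slope deg (array([-0.78,  0.17]), np.float64(38.16), np.int64(2341), np.float64(0.49), array([13.3, 35.1]), array([66.5, 63.1]))
plate slope (array([-0.03,  0.01]), np.float64(19.01), np.int64(12418), np.float64(0.48), array([-86.3,  -3.5]), array([-8.2, 66.3]))
back 35.27 st [60.74 58.7 ] z 47.13 Fst [-0.   0.3  0.7] tq [0.03 0.04 0.02] gap 13.75
coupon slope deg (array([-1.15,  0.15]), np.float64(38.34), np.int64(2326), np.float64(0.48), array([34.8, 53.5]), array([87.9, 81.6]))
plate slope (array([-0.01,  0.04]), np.float64(19.02), np.int64(12779), np.float64(0.48), array([-72. ,  14.8]), array([13.2, 84.8]))
lift 35.73 st [60.61 58.48] z 48.68 Fst [ 0.2  0.4 -3.8] tq [ 0.   -0.04  0.03] gap 13.75
coupon slope deg (array([-1.64,  0.05]), np.float64(39.9), np.int64(2322), np.float64(0.47), array([34.8, 53.2]), array([87.9, 81.4]))
plate slope (array([-0.02,  0.04]), np.float64(19.02), np.int64(12769), np.float64(0.48), array([-72.6,  13.7]), array([12.6, 84.2]))
```

Hanging free, the carrier sits 1.6° nose-down in the pads. I tilt the tool about stage y to cancel it, set it down, and press again with depth checks.

```bash
cat >> h.py <<'E'
def tilt(phi_y,phi_x=0):
    a=cv2.Rodrigues(np.deg2rad(phi_y)*np.array([*EY,0]))[0];b=cv2.Rodrigues(np.deg2rad(phi_x)*np.array([*EX,0]))[0];return a@b@down(PSI)
E
python3 - <<'E'
from chk import *
from workcell import *
def pic(t):
    c=camera('wrist');np.save(t+'.npy',c,allow_pickle=True);plane(c);return c
F=tilt(-1.7)
movel(st(59.5,58,49.2),F,15);wait(.15);rep(read_state(),'lift');pic('c1')
g=movel(st(59.5,58,45.5),F,12,guard=6);wait(.15);s=read_state();rep(s,g);pic('c2')
E
```

```text
lift 36.17 st [59.67 58.05] z 49.25 Fst [ 0.2 -0.2 -3.7] tq [-0.02  0.03  0.03] gap 13.47
coupon slope deg (array([-0.07,  0.07]), np.float64(40.43), np.int64(2342), np.float64(0.48), array([34. , 52.9]), array([87.2, 81.1]))
plate slope (array([-0.04,  0.03]), np.float64(19.01), np.int64(12741), np.float64(0.49), array([-70.9,  14.1]), array([12.8, 84.4]))
True 36.67 st [59.8  57.95] z 46.51 Fst [-0.8 -0.4  8.1] tq [ 0.04  0.31 -0.05] gap 13.62
coupon slope deg (array([-0.06,  0.24]), np.float64(37.75), np.int64(2313), np.float64(0.48), array([34.2, 52.7]), array([87.2, 81. ]))
plate slope (array([-0.01,  0.01]), np.float64(19.0), np.int64(12768), np.float64(0.48), array([-68.9,  15.6]), array([13.4, 84.9]))
```

It now lies flat on the plate, with slopes of 0.06° and 0.24°. Press gently toward both stops.

Run:
```python
from chk import *
from workcell import *
def pic(t):
    c=camera('wrist');np.save(t+'.npy',c,allow_pickle=True);plane(c);return c
F=tilt(-1.7)
x,y,z=59.8,58.,46.5
for i in range(14):
    s=read_state();f=s['ft_force'];fx,fy=-f[:2]@EX,-f[:2]@EY
    if fx>10 and fy>10 or f[2]>28: break
    if fx<=10: x+=.5
    if fy<=10: y+=.5
    movel(st(x,y,z),F,15);wait(.08);rep(read_state(),'%.1f %.1f'%(x,y))
    if i%2: pic('d')
c=pic('d1');cv2.imwrite('pics/d1.png',c['image'])
```

```text
60.3 58.5 37.06 st [60.65 58.59] z 46.57 Fst [3.3 0.5 0.3] tq [ 0.14 -0.37 -0.01] gap 13.78
60.8 59.0 37.39 st [60.8  58.73] z 46.54 Fst [-1.5 -2.3  2.7] tq [-0.53  0.27 -0.08] gap 13.47
coupon slope deg (array([0.05, 0.14]), np.float64(37.74), np.int64(2351), np.float64(0.48), array([35.1, 53.5]), array([88.3, 81.7]))
plate slope (array([-0.03,  0.04]), np.float64(19.01), np.int64(12742), np.float64(0.48), array([-67.8,  16.6]), array([14.6, 85.7]))
61.3 59.5 37.77 st [61.05 59.15] z 46.55 Fst [-4.  -4.4  6.2] tq [-0.75  0.87 -0.1 ] gap 13.34
61.8 60.0 38.11 st [61.18 59.32] z 46.55 Fst [-5.6 -5.   8.3] tq [-0.94  1.64 -0.1 ] gap 13.92
coupon slope deg (array([-0.07, -0.06]), np.float64(37.79), np.int64(2326), np.float64(0.48), array([35.5, 54. ]), array([88.8, 82.4]))
plate slope (array([-0.03,  0.02]), np.float64(19.01), np.int64(12792), np.float64(0.48), array([-67.8,  16.9]), array([14.8, 86.3]))
62.3 60.5 38.49 st [61.37 59.47] z 46.61 Fst [-9.2 -6.9 13.6] tq [-1.22  2.3  -0.15] gap 13.45
62.8 61.0 38.83 st [61.53 59.59] z 46.68 Fst [-12.4  -9.4  17.6] tq [-1.52  3.05 -0.19] gap 13.18
coupon slope deg (array([-0.5 , -0.02]), np.float64(37.94), np.int64(2304), np.float64(0.48), array([35.9, 54.4]), array([89. , 82.7]))
plate slope (array([-0.02,  0.02]), np.float64(19.01), np.int64(12769), np.float64(0.48), array([-67.2,  17. ]), array([15.1, 86.5]))
62.8 61.5 39.21 st [61.57 59.74] z 46.72 Fst [-12.  -10.2  18.3] tq [-1.9   3.18 -0.21] gap 13.59
coupon slope deg (array([-0.49, -0.18]), np.float64(37.97), np.int64(2328), np.float64(0.48), array([36. , 54.5]), array([88.9, 82.8]))
plate slope (array([-0.03,  0.03]), np.float64(19.02), np.int64(12823), np.float64(0.48), array([-67.4,  17.1]), array([15.1, 86.7]))
```

Run:
```python
from chk import *
c=np.load('d1.npy',allow_pickle=True).item();I=c['image'].astype(int)
hsv=cv2.cvtColor(c['image'],cv2.COLOR_BGR2HSV);gm=(hsv[...,1]>120)&(hsv[...,0]>65)&(hsv[...,0]<95)
# far stop / carrier boundary: first green col per row
print('foot/far-stop boundary at z38:')
P=[]
for r in range(192,262,6):
    cols=np.where(gm[r,300:370])[0]
    u=300+cols[0]-.5; P.append(tost(onz(c,u,r,38)));print(r,u,'z38',P[-1].round(1),'as z34',tost(onz(c,u,r,34)).round(1))
print('left boundary')
for u in list(range(20,200,30))+list(range(220,336,12)):
    rows=np.where(gm[140:215,u])[0]; r=140+rows[-1]+.5
    print(u,r,'z20',tost(onz(c,u,r,20)).round(1),'z34',tost(onz(c,u,r,34)).round(1),'z38',tost(onz(c,u,r,38)).round(1), I[int(r)+1:int(r)+7,u,1])
# foot free edge (left in image)
for r in range(192,230,6):
    row=I[r,200:235,1];print(r,row.tolist())
i=cv2.imread('pics/d1.png')[140:260,195:375];i=cv2.convertScaleAbs(i,alpha=1.8,beta=25);cv2.imwrite('pics/d1c.png',cv2.resize(i,(780,520),interpolation=cv2.INTER_NEAREST))
```

```text
foot/far-stop boundary at z38:
192 335.5 z38 [93.5 89.1] as z34 [94.3 88.1]
198 335.5 z38 [93.7 85.9] as z34 [94.5 84.8]
204 335.5 z38 [93.8 82.7] as z34 [94.6 81.6]
210 334.5 z38 [93.5 79.5] as z34 [94.2 78.3]
216 334.5 z38 [93.6 76.2] as z34 [94.4 74.9]
222 334.5 z38 [93.8 72.9] as z34 [94.5 71.6]
228 333.5 z38 [93.4 69.6] as z34 [94.2 68.2]
234 333.5 z38 [93.5 66.2] as z34 [94.3 64.7]
240 333.5 z38 [93.7 62.8] as z34 [94.5 61.2]
246 333.5 z38 [93.9 59.4] as z34 [94.6 57.7]
252 332.5 z38 [93.5 55.9] as z34 [94.2 54.2]
258 332.5 z38 [93.6 52.4] as z34 [94.4 50.6]
left boundary
20 186.5 z20 [-76.3  88.9] z34 [-66.7  92. ] z38 [-64.   92.9] [171 210 206 208 207 207]
50 185.5 z20 [-60.1  89.3] z34 [-51.7  92.4] z38 [-49.3  93.3] [129 196 216 216 215 213]
80 185.5 z20 [-43.9  89.2] z34 [-36.6  92.4] z38 [-34.6  93.3] [165 217 212 211 211 210]
110 185.5 z20 [-27.6  89.1] z34 [-21.5  92.3] z38 [-19.8  93.2] [170 216 214 211 212 214]
140 185.5 z20 [-11.3  89. ] z34 [-6.4 92.2] z38 [-4.9 93.1] [172 213 207 208 206 208]
170 185.5 z20 [ 5.1 88.9] z34 [ 8.9 92.1] z38 [10. 93.] [117 134 134 130
[... 1263 characters left out ...]
, 158, 160]
210 [127, 129, 130, 128, 132, 130, 127, 131, 130, 136, 132, 126, 82, 43, 48, 50, 48, 43, 42, 96, 151, 160, 158, 159, 161, 159, 159, 158, 159, 158, 159, 158, 158, 159, 160]
216 [130, 130, 128, 128, 129, 126, 129, 129, 132, 132, 132, 134, 93, 36, 46, 45, 45, 41, 43, 66, 131, 161, 163, 160, 155, 157, 159, 159, 161, 158, 159, 159, 158, 160, 158]
222 [127, 125, 130, 130, 129, 129, 128, 128, 128, 133, 132, 133, 110, 66, 44, 45, 44, 42, 42, 37, 120, 165, 158, 158, 162, 159, 158, 159, 157, 159, 158, 161, 161, 160, 159]
228 [127, 127, 129, 130, 126, 130, 129, 127, 130, 133, 133, 130, 120, 77, 43, 47, 46, 45, 46, 39, 95, 150, 161, 157, 159, 162, 160, 158, 159, 158, 159, 157, 159, 157, 159]
```

View pics/d1c.png

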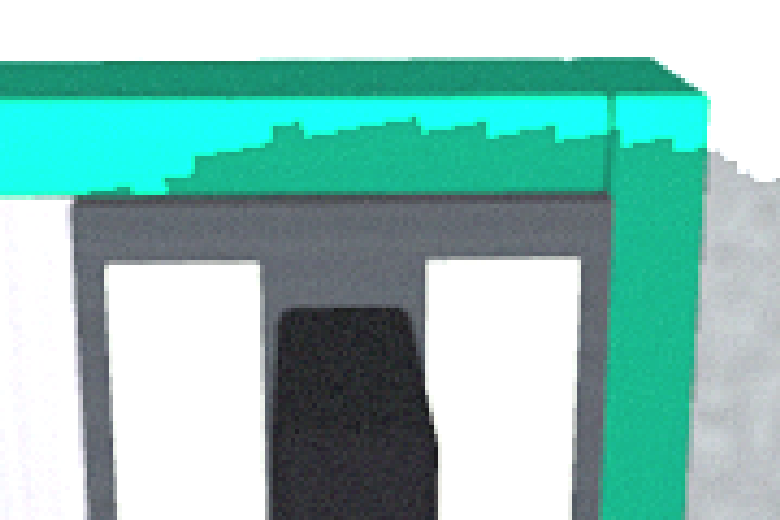

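Edges: the foot meets the far stop in a straight line (93.4–93.9 over 37 mm) with no plate visible between, and it lies along the left stop. A 0.5° nose-down slope remains, so I trim the tilt under load.

Run:
```python
from chk import *
from workcell import *
def pic(t):
    c=camera('wrist');np.save(t+'.npy',c,allow_pickle=True);plane(c);return c
for phi,x,y,z in ((-2.1,62.6,61.5,46.6),(-2.6,62.5,61.6,46.5)):
    movel(st(x,y,z),tilt(phi),15);wait(.15);rep(read_state(),phi);c=pic('e1')
cv2.imwrite('pics/e1.png',c['image'])
```

```text
-2.1 39.66 st [61.53 59.79] z 46.68 Fst [-10.1 -10.1  13.8] tq [-1.89  2.68 -0.25] gap 13.45
coupon slope deg (array([-0.24, -0.32]), np.float64(37.9), np.int64(2333), np.float64(0.48), array([35.9, 54.5]), array([89.1, 82.9]))
plate slope (array([-0.04,  0.04]), np.float64(19.01), np.int64(12772), np.float64(0.48), array([-66.7,  17.5]), array([15.5, 87. ]))
-2.6 40.11 st [61.72 59.79] z 46.7 Fst [ -9.4 -11.1  13.5] tq [-2.05  2.47 -0.23] gap 13.6
coupon slope deg (array([-0.1 , -0.23]), np.float64(37.86), np.int64(2318), np.float64(0.47), array([36.2, 54.5]), array([89.3, 83. ]))
plate slope (array([-0.  , -0.01]), np.float64(19.0), np.int64(12725), np.float64(0.48), array([-65.5,  17.8]), array([16.1, 87.2]))
```

Run:
```python
from chk import *
from workcell import *
def pic(t):
    c=camera('wrist');np.save(t+'.npy',c,allow_pickle=True);plane(c);return c
movel(st(63.1,62.1,46.5),tilt(-3.1,.5),15);wait(.3);rep(read_state());c=pic('f1')
wait(1.0);rep(read_state());c=pic('f1')
cv2.imwrite('pics/f1.png',c['image'])
c=camera('side');cv2.imwrite('pics/f1s.png',c['image'])
```

```text
40.71 st [61.93 59.96] z 46.58 Fst [-11.2 -13.1  16.3] tq [-2.27  3.13 -0.28] gap 13.39
coupon slope deg (array([-0.17, -0.18]), np.float64(37.78), np.int64(2368), np.float64(0.48), array([36.5, 54.6]), array([89.6, 83.2]))
plate slope (array([-0.02,  0.04]), np.float64(19.0), np.int64(12697), np.float64(0.48), array([-64.5,  18.8]), array([16.4, 87.7]))
 41.76 st [61.97 59.98] z 46.61 Fst [-11.8 -10.7  16.4] tq [-2.28  3.16 -0.23] gap 13.66
coupon slope deg (array([-0.03, -0.22]), np.float64(37.8), np.int64(2313), np.float64(0.48), array([36.6, 54.4]), array([89.8, 83.1]))
plate slope (array([-0.  ,  0.05]), np.float64(18.99), np.int64(12706), np.float64(0.49), array([-64.,  19.]), array([16.4, 87.7]))
```

View pics/f1.png

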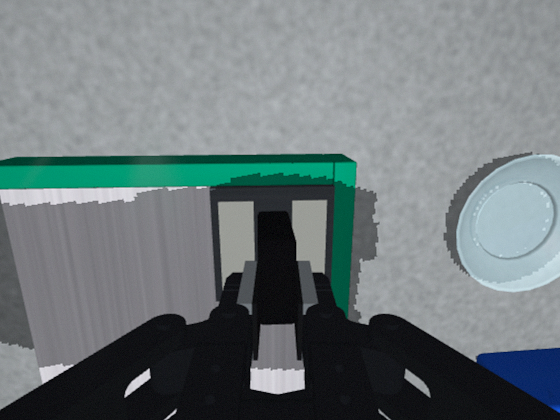

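View pics/f1s.png

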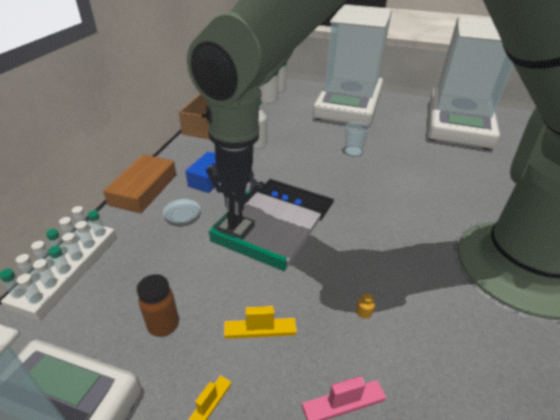

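The carrier sits in the corner, foot against both stops. The scraper stands free at (260,322), and the chips are in the tray. One last squareness number before handing in.

Run:
```python
from chk import *
c=np.load('f1.npy',allow_pickle=True).item()
g=cv2.cvtColor(c['image'],cv2.COLOR_BGR2GRAY).astype(float);hsv=cv2.cvtColor(c['image'],cv2.COLOR_BGR2HSV)
def cross(col,thr):  # subpixel rising crossing
    i=np.where((col[:-1]<thr)&(col[1:]>=thr))[0][0];return i+(thr-col[i])/(col[i+1]-col[i])
E=[onz(c,u,192+cross(g[192:212,u],100),38.8) for u in list(range(223,250,2))+list(range(297,324,2))]
_,d=fitline(E);print('coupon +y edge dir',np.rad2deg(np.arctan2(d[1],d[0])))
E=[onz(c,200+cross(g[r,205:235][::1],75) if 0 else 205+cross(255-g[r,205:235],170),r,38) for r in range(192,228,2)]
_,d=fitline(E);d*=np.sign(d[1]);print('foot -x edge dir -90',np.rad2deg(np.arctan2(d[1],d[0]))-90)
L=[];S=hsv[...,1].astype(float)
for u in range(20,180,4):
    L.append(onz(c,u,165+cross(255-S[165:200,u],155),34))
_,d=fitline(L);print('left stop dir',np.rad2deg(np.arctan2(d[1],d[0])))
```

```text
coupon +y edge dir -9.717922
foot -x edge dir -90 -9.701874
left stop dir -9.777827
```

Carrier and stop agree within 0.1°. Handing in.

Run:
```python
from h import *
from workcell import *
rep(read_state());print(finish_job())
```

```text
41.86 st [61.94 59.99] z 46.61 Fst [-11.3 -12.   15.9] tq [-2.21  3.14 -0.26] gap 13.49
the job is handed in; nothing more can be done
None
```

The job is done and handed in at 41.9 s, with the gripper still holding the carrier in the corner and pressing it against both stops.

- **Chips:** I swept all three into the tray in one pass with the large yellow scraper. The top view afterwards showed the plate clear and the chips about 28 mm past its edge. Only the scraper foot went near them.
- **Scraper:** It stands upright and released at its original spot, clear of the stage. I sent no moves toward any other object; the last side view showed nothing displaced, though I did not measure the others.
- **Carrier:** It lies flat on the plate within about 0.2°. It is square to the left stop within 0.1°, and no gap shows at either stop. The push is about 11–12 N toward each stop and 16 N downward, and it held steady for more than a second.

**Checks that failed or disagreed:**
- The first pushes toward the far stop were halted early by plate friction.
- The first full press left the carrier tilted 1.8°. I lifted it, tilted the tool to cancel this, and pressed again.
- The stage position from the top camera was about 2–3 mm off where contact came, so I seated the carrier by force and the wrist view.

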